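Fit and hold the washer's inlet filter cartridge

ROBOT

A 6-joint arm with a two-finger parallel gripper is mounted at the origin on a cart in front of the work surface, level with it; the furniture and walls round the work are solid. World frame = base frame: x ahead of the robot, y to its left, z up, the work surface at z = 0. Lengths are in m, angles in rad, forces in N, time in s.
With the tool pointing down it reaches from about 0.35 to 0.975 m from the base axis. Payload 4.9 kg.
Tool frame: the origin (TCP) lies on the front face of the gripper's body, between the roots of the fingers; the fingertips stand ctrl.tip_extent ahead of it and the grasp point (between the pads) lies 54 mm ahead of it (ctrl.tip_extent is the distance from the TCP to the fingertips, in m); z points along the fingers, y is the line along which they close (so a half turn about z gives the same grasp; the last joint's range is limited). The gripper opens to 85 mm and grips with 20 to 120 N. Pads are 22 mm wide; open, the fingers measure 114 mm over their backs; the gripper's body (76 mm by 85 mm) begins 54 mm behind the grasp point. The pads swing forward as they close: fully open they stand 13 mm farther back than shut.
Start: joints at [-1.419, 0.053, 1.613, -0, 1.476, -0.119], TCP at [0.167, -0.602, 0.304] pointing down, gripper open.
Joint ranges: [-3.01, 3.01], [-1.01, 2.22], [0.06, 2.58], [-1.02, 4.17], [0.09, 2.62], [-3.14, 3.14]. Speed limits (rad/s): [2.57, 2.57, 3.14, 3.14, 3.14, 3.14].

INTERFACE

Orientations are given as a rotation vector (axis times angle).
In Python, from station import ctrl gives the robot as it stands.
- The arm moves only by the tool apply_moves, never from a script. Its argument "rows" is one flat list of numbers, 6 for each row, row after row: the shift along the tool's x, y, z normalised to -1 to 1, where 1 is 0.6 m, then the turn, a rotation vector about the tool's x, y, z normalised to -1 to 1, where 1 is 90 degrees. A call has 1 to 20 rows; each row is the pose to reach, as a shift and turn from the pose commanded when the call began, along the tool's axes at that moment; what a row does not reach only later rows make up. A row lasts 1/10 s, in which the tool goes at most 50 mm and 8.59 degrees, less where a joint would pass 70% of its speed; a pose out of reach is approached as far as the arm can. A call with a number of a shift or a turn outside -1 to 1 is refused whole. A call with a gripper value outside its range is refused whole. "grip" is the opening, from 0 (shut) to 1 (fully open), set as the call begins (left out, the last holds). The fingers move at their own pace and stop on an object; "grip_force" is the grip in N (left out, the last holds). Time passes only in rows, so rows that repeat a pose let the fingers close. It gives the time, the measured TCP pose, the force, the opening and the grip force at its end, in the units of the state.
- ctrl.get_obs(): the state, without advancing time (a new reading comes with each control period).
- ctrl.get_image(name): name is "scene" or "top"; returns (picture, depth): 400x640x3 uint8, blue, green, red; 400x640 float32, m along the optical axis (not along the pixel's ray), 0 where there is no reading.
- ctrl.camera_model(name): a dict with "mtx" (3x3 intrinsics, pixels), "R" (3x3) and "t" (3): a world point X has camera coordinates R X + t. Camera axes: x right, y down, z forward; pixel columns grow to the right and rows downward; lengths in m; the calibration is good to about 2 mm. A picture is of the moment at which its call begins. camera_model takes no time and is no camera call.
- ctrl.finish_job(): hands the job in; it is judged then, once.
The state is a dict: "t": time; "q": joint angles; "dq": joint speeds; "effort": joint torques, N m; "tool_pos": TCP position; "tool_rot": TCP orientation; "contact_force": force on the tool from outside, world axes, zero at the start; "wrist_torque": the same for the moment, N m; "opening": finger opening in m; "grip_force": force on a finger pad.
Only numpy, scipy, OpenCV 4.12 (cv2) and the standard library are available. Lean on these libraries where they do the work, as an engineer would, in place of code of your own. Each camera call takes 0.05 s, during which the arm holds its last target. There are 200 camera calls.

TASK

Fit the white filter cartridge into the washing machine's inlet filter housing. One of its two clamp dogs is still across the mouth: turn that one a quarter turn, clear of the mouth, with the square key, and stand the key back in its wooden block. Then put the cartridge in, press it down against the sprung valve until its collar is firmly down on the rim all round, without forcing it, and finish while still holding it pressed down there, so that I can do up the clamps; leave the other things on the worktop where they are.

Things in the scene. Friction and masses are not known exactly. Their poses are not given: they have to be found in the camera images.
- housing: grey round filter housing on a steel bracket (104 x 84 mm) fixed to the worktop, brass hose unions at its -x and +x sides (to 72 mm from the centre, 42 mm high), a clamp ear at its +y and -y sides (to 60 mm from the centre). Rim 70 mm above the worktop, 72 mm outside diameter; bore 47 mm diameter. Origin: centre of the underside, z up; its yaw varies
- mouth (a point): centre of the bore at rim height (70 mm above the worktop), axes as the housing
- valve (a joint): sprung brass shut-off valve, a 28 mm disc in the bottom of the bore, sliding down: 0 m = up (its top 36 mm below the rim), 0.010 m = pushed down as far as the cartridge goes once its collar sits on the rim. The spring pushes up with 5.6 N at 0 and 12.6 N at 0.010 m; nothing latches, so a cartridge let go rises 10 mm again; a push of 15 to 20 N holds it firmly on the rim
- clamp_left (a joint): steel clamp dog (14 mm wide, 5 mm thick tongue reaching 29 mm from its screw axis) at the housing's +y ear, turning as one with its captive square-headed screw. 0 rad = tongue straight across the rim towards the bore axis, where it blocks the cartridge; grows anticlockwise seen from above; about 1.57 = tongue along the rim's tangent, clear; stops at -0.3 and 1.7. Starts across the mouth. Friction 0.06 N m, stays where it is put
- clamp_left_head (a point): centre of the top of that screw's square head, 48 mm from the bore axis and 94 mm above the worktop. The head is brass, 10 mm square, 12.5 mm tall above the dog with its top 3.5 mm tapered; its x and y axes are square to the flats
- clamp_right (a joint): the same clamp dog at the housing's -y ear, same sense; starts already clear, near 1.55 rad, and has to stay clear
- clamp_right_head (a point): centre of the top of the right dog's square head
- key: square box key standing upright in the wooden block, 108 mm long. Origin: centre of its open socket end, z up towards the handle. Steel socket 18.5 mm square outside, 12 mm square inside, 14.5 mm deep; round 12 mm shaft; black paddle handle 46 mm (x) x 16 mm (y) x 36 mm, from 72 to 108 mm above the origin: pinch it across y. The socket's flats are square to the key's x and y. 0.1 kg
- block: wooden tool block 74 x 64 x 46 mm, fixed to the worktop; origin: centre of the underside, z up; its yaw varies
- block_hole (a point): centre of the top of the block's square hole, 23 mm square, 40 mm deep, square to the block (46 mm above the worktop); five short screwdriver bits stand 11 mm proud beside it. The standing key's origin is 6 mm above the worktop and its x lies along the block's x
- cartridge: white plastic filter cartridge standing upright and loose on the worktop, about 0.16 kg, 92 mm tall: 41 mm diameter body with a chamfered foot, 46 mm long below a 60 mm diameter, 6 mm thick collar; above the collar a round ribbed grip 34 mm in diameter and 40 mm tall. Origin: centre of the underside, z up. Home, its origin is 24 mm above the worktop
- mug_1: spotted mug, a bystander, origin: centre of the underside
- cotton_reel_2: cotton reel, 30 mm diameter, 40 mm tall, a bystander, origin: centre of the underside
- tape_measure: round tape measure, 60 mm wide, 24 mm tall, a bystander, origin: centre of the underside
Mind the look-alikes: they are no part of the job. There is more than one size of the key; the one meant has the size given above.

How it is judged:
On the way, in this order (a step that is already met when the one before it is completed fails the run):
1. the left clamp dog has been turned clear of the mouth (past 1.2 rad) with the key on its screw head (value of joint clamp_left above 1.2 rad and distance between key and clamp_left_head below 0.018 m), for 0.1 s.
2. the key stands in the block again (upright, within 8 mm of the hole's centre, socket end at least 25 mm below the block's top) and is let go (horizontal distance between key and block_hole below 0.008 m and z of key in the frame of block_hole below -0.025 m and angle between key's own z axis and vertical below 0.2 rad and contact force between the fingers and key below 0.1 N), for 0.1 s.
At the end, for the whole second after the job is handed in: Cartridge held still in the bore by the gripper: collar within 1.5 mm of the rim, tilt under 0.05 rad, valve down at least 8.5 mm, over 13 N between cartridge and housing (valve and rim together). Both dogs past 1.2 rad; key in its block, 25 mm deep, within 8 mm of centre (horizontal distance between cartridge and mouth below 0.005 m and z of cartridge in the frame of mouth below -0.0445 m and angle between cartridge's own z axis and vertical below 0.05 rad and value of joint valve above 0.0085 m and contact force between cartridge and housing above 13 N and contact force between the fingers and cartridge above 2 N and linear speed of cartridge below 0.01 m/s and value of joint each of clamp_left, clamp_right above 1.2 rad and horizontal distance between key and block_hole below 0.008 m and z of key in the frame of block_hole below -0.025 m); the arm keeps its last pose, push and grip.
It fails at once if the cartridge is forced into the housing with more than 60 N (contact force between cartridge and housing above 60 N).
It fails at once if a bystander is moved more than 30 mm (distance of any of mug_1, cotton_reel_2, tape_measure from where it was at the start of the episode above 0.03 m).
It also fails if it takes over 67 s, if anything falls off the work surface, if the arm or the gripper's body presses on something with over 40 N, if the wrist force passes 120 N, or if a joint passes its speed limit or range.

## Working session

There is one attempt and no reset: what is moved stays moved. The work goes in short steps, Python scripts to look and compute and a tool call to move; the robot and the scene stay as the last step left them, time stands still between calls to the robot, and variables do not carry over. Pictures are saved under pics/ and viewed, at most 13 in all, crops included, and the job is handed in when it is done.

Besides the shell and the picture viewer there is one more tool, called after "Emit:" as name(argument=value, ...) on one line, values as JSON. apply_moves: Moves the arm, as the interface text tells. Its arguments: {"type":"object","properties":{"rows":{"type":"array","items":{"type":"number"}},"grip":{"type":"number"},"grip_force":{"type":"number"}},"required":["rows"]}

```bash
mkdir -p pics
cat > h.py <<'E'
import numpy as np,cv2
from scipy.spatial.transform import Rotation as Ro
from station import ctrl
def snap(n,f):
    im,d=ctrl.get_image(n); cv2.imwrite('pics/%s.png'%f,im); np.savez('pics/%s.npz'%f,im=im,d=d); return im,d
def load(f):
    z=np.load('pics/%s.npz'%f); return z['im'],z['d']
def pts(n,d):
    m=ctrl.camera_model(n); v,u=np.mgrid[:400,:640]
    r=np.stack([u,v,np.ones_like(u)],-1)@np.linalg.inv(m['mtx']).T
    return (r*d[...,None]-m['t'])@m['R']
def ray(n,u,v,z):
    m=ctrl.camera_model(n); c=-m['R'].T@m['t']; r=m['R'].T@np.linalg.inv(m['mtx'])@[u,v,1]
    return c+r*(z-c[2])/r[2]
def proj(n,X):
    m=ctrl.camera_model(n); p=m['mtx']@(m['R']@np.array(X)+m['t']); return p[:2]/p[2]
def rel(pos,yaw=None):
    "row for apply_moves to get TCP to pos, tool down w/ tool-y at world angle yaw"
    o=ctrl.get_obs(); R=Ro.from_rotvec(o['tool_rot']); s=R.inv().apply(np.array(pos)-o['tool_pos'])/0.6
    return s
E
python3 - <<'E'
from h import *
o=ctrl.get_obs(); print(o,ctrl.tip_extent)
for n in('scene','top'):
    snap(n,n+'0'); m=ctrl.camera_model(n); print(n,-m['R'].T@m['t'],m['R'],m['mtx'])
E
```

```text
{'t': 0.0, 'q': array([-1.41900973e+00,  5.33993591e-02,  1.61426698e+00,  1.94516468e-05,
        1.47602085e+00, -1.19020947e-01]), 'dq': array([ 4.47749061e-04,  9.86387331e-04,  1.26819218e-03,  5.23954824e-05,
        1.13139131e-03, -5.23263290e-04]), 'effort': array([ 5.95387755e-04, -3.93671536e+01, -3.70182252e+01, -1.80228739e-05,
        6.83413455e-03, -1.49024550e-05]), 'tool_pos': array([ 0.16711423, -0.60176031,  0.30265266]), 'tool_rot': array([-3.11076236e+00, -4.23799209e-01,  2.34725110e-05]), 'contact_force': array([ 0.69902186,  0.75414602, -0.13637647]), 'wrist_torque': array([-0.01070041,  0.02349149,  0.01000571]), 'grip_force': 0.0, 'opening': 0.08549092489608735} 0.0726
scene [-0.41552741  0.1355673   0.83655879] [[-0.33814478 -0.94107832 -0.00544946]
 [-0.58720521  0.21551039 -0.78022132]
 [ 0.73542379 -0.26062782 -0.62547981]] [[495.10670707   0.         315.93944643]
 [  0.         495.10670707 202.99279241]
 [  0.           0.           1.        ]]
top [ 0.32781274 -0.18504904  0.98236857] [[-1.27619929e-02 -9.99918267e-01 -7.68184019e-04]
 [-9.89032055e-01  1.27361000e-02 -1.47150898e-01]
 [ 1.47148655e-01 -1.11818010e-03 -9.89113756e-01]] [[433.34704154   0.         322.75165375]
 [  0.         433.34704154 204.34608505]
 [  0.           0.           1.        ]]
```

View pics/scene0.png

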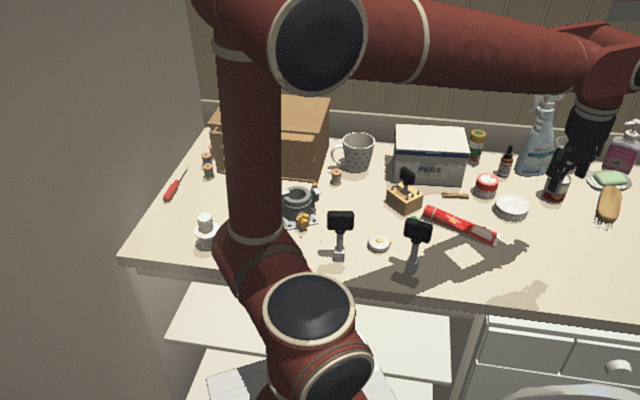

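View pics/top0.png

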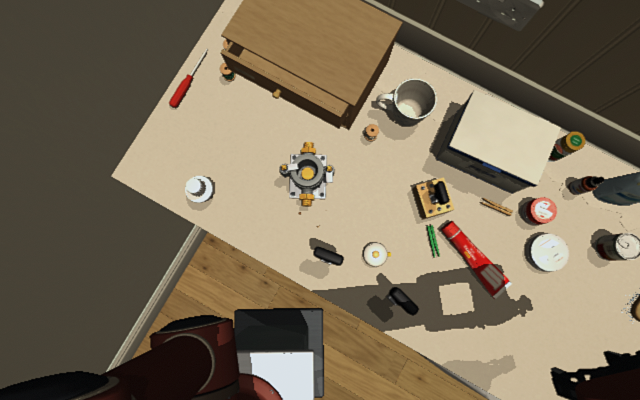

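Run:
```python
from h import *
im,d=load('top0'); s,ds=load('scene0')
a=cv2.resize(im[135:210,270:345],(400,400),interpolation=cv2.INTER_CUBIC)
b=cv2.resize(im[165:240,400:475],(400,400),interpolation=cv2.INTER_CUBIC)
cv2.imwrite('pics/crop1.png',np.hstack([a,b]))
P=pts('top',d)
def st(name,m):
    p=P[m]; print(name,len(p),p.min(0).round(4),p.max(0).round(4),np.median(p,0).round(4))
v,u=np.mgrid[:400,:640]
box=lambda a,b,c,e:(u>=a)&(u<b)&(v>=c)&(v<e)
H=box(265,350,130,220); 
for lo,hi in((.065,.073),(.073,.085),(.085,.1)): st('house %g'%lo,H&(P[...,2]>lo)&(P[...,2]<hi))
B=box(405,475,165,230)
st('blocktop',B&(abs(P[...,2]-.046)<.003)); st('keytop',B&(P[...,2]>.105))
C=box(180,220,165,215); st('cart top',C&(P[...,2]>.085)); st('cart collar',C&(abs(P[...,2]-.052)<.004))
for nm,bx in(('k1',(310,350,240,270)),('k2',(385,425,283,320))): st(nm,box(*bx)&(P[...,2]>.08))
for nm,bx in(('tape',(360,395,235,270)),('reel',(362,382,122,142)),('mug',(375,440,75,130))): st(nm,box(*bx)&(P[...,2]>.01))
# block yaw and key yaw
for nm,m in(('block',B&(P[...,2]>.04)&(P[...,2]<.06)),('key',B&(P[...,2]>.105)),('k1',box(310,350,240,270)&(P[...,2]>.09)),('k2',box(385,425,283,320)&(P[...,2]>.09))):
    print(nm,cv2.minAreaRect((P[m][:,:2]*1000).astype(np.float32)))
```

```text
house 0.065 431 [ 0.5039 -0.209   0.0651] [ 0.5745 -0.0952  0.073 ] [ 0.5339 -0.1551  0.0705]
house 0.073 264 [ 0.5089 -0.2091  0.073 ] [ 0.5706 -0.0933  0.085 ] [ 0.5362 -0.1468  0.0815]
house 0.085 59 [ 0.5303 -0.2066  0.085 ] [ 0.5466 -0.0991  0.097 ] [ 0.5389 -0.1939  0.0916]
blocktop 582 [ 0.4363 -0.5217  0.0431] [ 0.5517 -0.3913  0.049 ] [ 0.4744 -0.4207  0.0468]
keytop 202 [ 0.3278 -0.4412  0.105 ] [ 0.5031 -0.185   0.9824] [ 0.477  -0.4285  0.114 ]
cart top 211 [ 0.3278 -0.185   0.0851] [0.5204 0.1009 0.9824] [0.5027 0.0839 0.0922]
cart collar 308 [0.4746 0.0556 0.0485] [0.5332 0.1147 0.0559] [0.4949 0.0756 0.0524]
k1 349 [ 0.3278 -0.2239  0.0916] [ 0.3699 -0.1658  0.9824] [ 0.352  -0.1948  0.1421]
k2 414 [ 0.239  -0.3642  0.0935] [ 0.3278 -0.185   0.9824] [ 0.2656 -0.3359  0.1418]
tape 475 [ 0.3278 -0.3346  0.0102] [ 0.3854 -0.185   0.9824] [ 0.3585 -0.2992  0.0203]
reel 167 [ 0.6221 -0.3129  0.0106] [ 0.6502 -0.2855  0.0434] [ 0.6338 -0.2988  0.0396]
mug 1693 [ 0.3278 -0.4333  0.01  ] [ 0.7769 -0.185   0.9824] [ 0.7023 -0.3868  0.06  ]
block ((499.9195251464844, -444.86346435546875), (103.271484375, 144.74244689941406), 64.0399398803711)
key ((398.961669921875, -319.55621337890625), (44.054412841796875, 301.12542724609375), 36.2003288269043)
k1 ((345.445068359375, -191.67822265625), (60.045753479003906, 37.67247009277344), 70.0071792602539)
k2 ((297.0209045410156, -278.93096923828125), (194.70370483398438, 33.73814392089844), 62.01072692871094)
```

View pics/crop1.png

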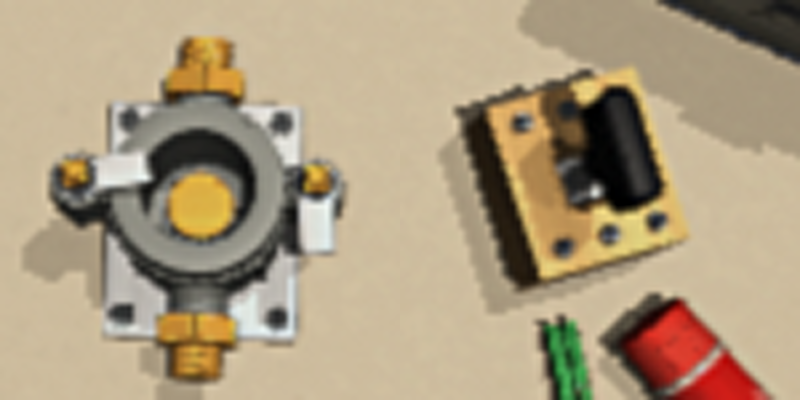

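Run:
```python
from h import *
for n in('top','scene'):
    im,d=load(n+'0'); P=pts(n,d); ok=d>0; z=P[...,2]
    def near(x,y,r): return ok&(np.hypot(P[...,0]-x,P[...,1]-y)<r)
    def rect(nm,m):
        p=P[m]; 
        if len(p)<4: print(n,nm,'few');return
        r=cv2.minAreaRect((p[:,:2]*1000).astype(np.float32)); print(n,nm,len(p),np.round(r[0],1),np.round(r[1],1),round(r[2],1),'z',np.median(p[:,2]).round(4))
    rect('keytop',near(.475,-.428,.04)&(z>.108)&(z<.12))
    m=near(.475,-.425,.07)&(abs(z-.046)<.004); m=cv2.morphologyEx(m.astype(np.uint8),cv2.MORPH_OPEN,np.ones((3,3)))>0
    rect('block',m)
    rect('cartgrip',near(.503,.084,.03)&(abs(z-.092)<.003)); rect('collar',near(.503,.084,.04)&(abs(z-.052)<.004))
    rect('rim',near(.538,-.151,.04)&(abs(z-.070)<.003))
    hsv=cv2.cvtColor(im,cv2.COLOR_BGR2HSV); br=(hsv[...,0]>12)&(hsv[...,0]<28)&(hsv[...,1]>120)&(hsv[...,2]>80)
    rect('headL',near(.545,-.1,.016)&(z>.084)&(z<.099)); rect('headR',near(.538,-.2,.016)&(z>.084)&(z<.099))
    rect('headLb',near(.545,-.1,.02)&(z>.084)&(z<.099)&br); rect('headRb',near(.538,-.2,.02)&(z>.084)&(z<.099)&br)
    rect('dogL',near(.54,-.125,.03)&(z>.076)&(z<.084)&(im.min(-1)>120))
    rect('unions',near(.538,-.151,.085)&br&(z>.025)&(z<.05)&(np.hypot(P[...,0]-.538,P[...,1]+.151)>.04))
    rect('valve',near(.538,-.151,.02)&br&(z<.05))
    rect('bracket',near(.538,-.151,.09)&(z>.002)&(z<.012)&(im.min(-1)>150)&(hsv[...,1]<35))
    rect('headL2',near(.545,-.1,.05)&(z>.086)&(z<.1));rect('tape',near(.3585,-.3,.05)&(z>.01)&(z<.04));rect('bits',near(.475,-.425,.045)&(z>.052)&(z<.06))
    if n=='top':
      for X in((.538,-.103,.094),(.538,-.151,.07)): print(proj('top',X))
```

```text
top keytop 167 [ 480.4 -430.8] [45.  16.6] 12.7 z 0.114
top block 523 [ 480.2 -430.8] [74.3 64. ] 15.3 z 0.0469
top cartgrip 175 [504.2  85.3] [31.  30.8] 17.5 z 0.0922
top collar 308 [503.3  83.9] [56.3 59.3] 62.3 z 0.0524
top rim 405 [ 539.5 -151.4] [71.1 69.3] 42.3 z 0.0705
top headL 34 [ 540.  -105.2] [12.  17.5] 5.8 z 0.0907
top headR 36 [ 537.8 -200.3] [12.7 15.2] 89.2 z 0.0908
top headLb 19 [ 541.1 -103.5] [9.1 8.6] 2.9 z 0.0939
top headRb 24 [ 537.5 -200.2] [8.5 9.4] 89.2 z 0.0929
top dogL 59 [ 542.4 -116.1] [16.6 32.6] 4.2 z 0.0817
top unions 252 [ 539.8 -152. ] [ 31.6 144.7] 87.3 z 0.0383
top valve 119 [ 539.  -151.8] [26.8 25.7] 89.8 z 0.0348
top bracket 329 [ 540.  -152.6] [ 82.4 102.4] 87.3 z 0.0067
top headL2 25 [ 540.6 -103.5] [8.9 9.8] 89.5 z 0.0918
top tape 470 [ 358.2 -299.8] [52.8 52.4] 45.6 z 0.0203
top bits 37 [ 467.6 -420. ] [71.3 36. ] 51.4 z 0.0547
[282.70975842 168.08223795]
[306.02381675 170.36257758]
scene keytop 82 [ 478.7 -427.9] [45.4 19.6] 10.5 z 0.1138
scene block 269 [ 480.3 -427.8] [77.  67.7] 15.4 z 0.0468
scene cartgrip 102 [501.5  88.4] [30.  34.4] 82.0 z 0.0923
scene collar 188 [497.9  89.2] [56.5 52. ] 79.3 z 0.0528
scene rim 230 [ 537.6 -150.4] [68.5 71.2] 48.7 z 0.0706
scene headL few
scene headR 27 [ 533.1 -196.6] [17.5 12.6] 14.7 z 0.0886
scene headLb few
scene headRb 14 [ 536.1 -196.8] [5.2 8. ] 37.4 z 0.0903
scene dogL 24 [ 543.2 -121.4] [16.5 12.8] 85.0 z 0.0821
scene unions 115 [ 479.  -147.1] [25.5 33.9] 0.5 z 0.0356
scene valve few
scene bracket 262 [ 504.2 -178.7] [ 95.2 147.6] 20.0 z 0.0044
scene headL2 few
scene tape 314 [ 357.  -296.8] [50.8 53.5] 36.9 z 0.0199
scene bits 34 [ 480.4 -428.7] [61.4 47. ] 14.6 z 0.0549
```

```bash
cat >> h.py <<'E'
def go(pos,yaw_deg):
    "normalised 6-row to reach TCP pos with tool down and tool y at world angle yaw"
    o=ctrl.get_obs(); R=Ro.from_rotvec(o['tool_rot']); a=np.radians(yaw_deg)
    y=np.array([np.cos(a),np.sin(a),0]); z=np.array([0,0,-1.]); T=Ro.from_matrix(np.stack([np.cross(y,z),y,z],1))
    s=R.inv().apply(np.array(pos)-o['tool_pos'])/0.6; r=(R.inv()*T).as_rotvec()/(np.pi/2)
    print('t',round(o['t'],2),'row',np.round(np.r_[s,r],4),'q',np.round(o['q'],2))
E
python3 - <<'E'
from h import *
go((.480,-.430,.30),-76.5); go((.480,-.430,.15),-76.5)
im,d=load('top0'); P=pts('top',d); ok=(d>0)
m=ok&(np.hypot(P[...,0]-.48,P[...,1]+.43)<.13)&(P[...,2]>.06)&(np.hypot(P[...,0]-.48,P[...,1]+.43)>.03)
p=P[m]; i=np.argsort(np.hypot(p[:,0]-.48,p[:,1]+.43))[:3]; print(p[i],p[:,2].max())
E
```

```text
t 0.1 row [ 5.791e-01 -1.364e-01  5.000e-03 -1.200e-03 -1.000e-04  2.240e-02] q [-1.42  0.05  1.61 -0.    1.48 -0.12]
t 0.1 row [ 5.790e-01 -1.359e-01  2.550e-01 -1.200e-03 -1.000e-04  2.240e-02] q [-1.42  0.05  1.61 -0.    1.48 -0.12]
[[ 0.45790705 -0.45520366  0.06043932]
 [ 0.56251986 -0.46840727  0.11400803]
 [ 0.5605367  -0.47304402  0.10540004]] 0.12605280680615227
```

Emit:
apply_moves(rows=[0.579, -0.136, 0.005, -0.001, 0, 0.022, 0.579, -0.136, 0.005, -0.001, 0, 0.022, 0.579, -0.136, 0.005, -0.001, 0, 0.022, 0.579, -0.136, 0.005, -0.001, 0, 0.022, 0.579, -0.136, 0.005, -0.001, 0, 0.022, 0.579, -0.136, 0.005, -0.001, 0, 0.022, 0.579, -0.136, 0.005, -0.001, 0, 0.022, 0.579, -0.136, 0.005, -0.001, 0, 0.022, 0.579, -0.136, 0.005, -0.001, 0, 0.022, 0.579, -0.136, 0.005, -0.001, 0, 0.022, 0.579, -0.136, 0.07, -0.001, 0, 0.022, 0.579, -0.136, 0.12, -0.001, 0, 0.022, 0.579, -0.136, 0.17, -0.001, 0, 0.022, 0.579, -0.136, 0.22, -0.001, 0, 0.022, 0.579, -0.136, 0.255, -0.001, 0, 0.022, 0.579, -0.136, 0.255, -0.001, 0, 0.022, 0.579, -0.136, 0.255, -0.001, 0, 0.022], grip=1)

```text
t: 1.8
tool_pos: [0.479, -0.4316, 0.1511]
tool_rot: [3.119, 0.367, -0.0]
contact_force: [-0.3, 0.2, 0.5]
opening: 0.0854
grip_force: 0.0
```

Emit:
apply_moves(rows=[0, 0, 0, 0, 0, 0, 0, 0, 0, 0, 0, 0, 0, 0, 0, 0, 0, 0, 0, 0, 0, 0, 0, 0, 0, 0, 0, 0, 0, 0, 0, 0, 0, 0, 0, 0, 0, 0, 0, 0, 0, 0, 0, 0, 0, 0, 0, 0, 0, 0, 0, 0, 0, 0, 0, 0, 0, 0, 0, 0], grip=0, grip_force=60)

```text
t: 2.8
tool_pos: [0.4803, -0.4308, 0.1515]
tool_rot: [3.118, 0.37, 0.001]
contact_force: [-0.8, 0.7, 5.1]
opening: 0.0149
grip_force: 59.1
```

Emit:
apply_moves(rows=[0, 0, -0.02, 0, 0, 0, 0, 0, -0.05, 0, 0, 0, 0, 0, -0.1, 0, 0, 0, 0, 0, -0.15, 0, 0, 0, 0, 0, -0.2, 0, 0, 0, 0, 0, -0.22, 0, 0, 0, 0, 0, -0.22, 0, 0, 0])

```text
t: 3.5
tool_pos: [0.4807, -0.4312, 0.2864]
tool_rot: [3.114, 0.37, 0.005]
contact_force: [1.2, -0.8, -0.9]
opening: 0.0152
grip_force: 58.5
```

Run:
```python
from h import *
# relative: key (obs top) -> head(obs top); key was gripped with TCP at
o=ctrl.get_obs(); print(o['tool_pos'],o['contact_force'])
im,d=snap('top','top1'); P=pts('top',d); z=P[...,2]
m=(d>0)&(z>.2)
k=cv2.resize(im[120:260,360:560],(800,560),interpolation=cv2.INTER_CUBIC); cv2.imwrite('pics/c2.png',k)
go((.5415,-.1040,o['tool_pos'][2]),-86)
```

```text
[ 0.48071693 -0.4312265   0.28635386] [ 1.23017008 -0.81908083 -0.90603587]
t 3.55 row [ 0.2268 -0.5053 -0.0058  0.0019 -0.0006  0.1059] q [-0.85  0.11  1.59 -0.    1.44  0.49]
```

View pics/c2.png

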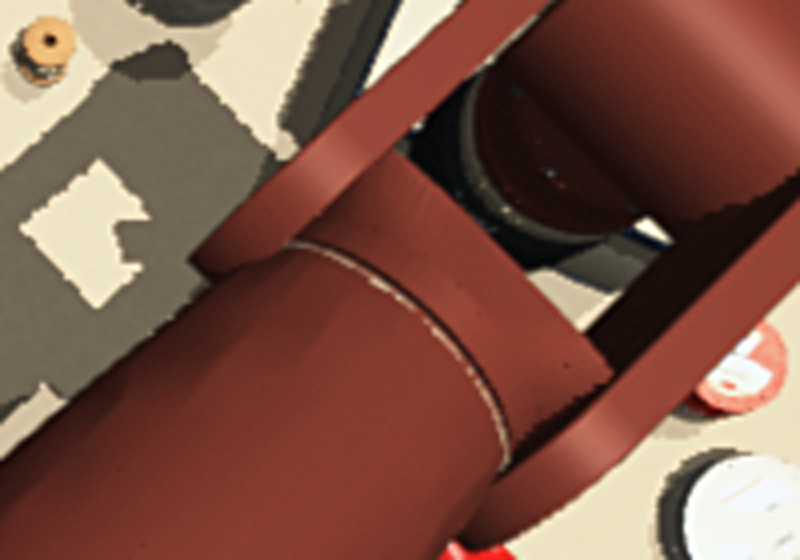

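Emit:
apply_moves(rows=[0.06, -0.14, -0.005, 0.002, 0, 0.03, 0.12, -0.27, -0.005, 0.002, 0, 0.06, 0.17, -0.38, -0.005, 0.002, 0, 0.09, 0.21, -0.47, -0.005, 0.002, 0, 0.106, 0.227, -0.505, 0.0, 0.002, 0, 0.106, 0.227, -0.505, 0.02, 0.002, 0, 0.106, 0.227, -0.505, 0.04, 0.002, 0, 0.106, 0.227, -0.505, 0.04, 0.002, 0, 0.106, 0.227, -0.505, 0.04, 0.002, 0, 0.106, 0.227, -0.505, 0.04, 0.002, 0, 0.106])

```text
t: 4.55
tool_pos: [0.5412, -0.1047, 0.2576]
tool_rot: [-3.138, -0.108, 0.002]
contact_force: [0.0, -0.2, -0.4]
opening: 0.0156
grip_force: 58.8
```

Run:
```python
from h import *
o=ctrl.get_obs(); print(o['tool_pos'],o['contact_force'])
im,d=snap('scene','s1'); im2,d2=snap('top','top2')
c=proj('scene',(.5415,-.104,.11)); print(c, proj('top',(.5415,-.104,.11)))
u,v=map(int,c); print([proj('scene',X).round(1) for X in((.542,-.104,.094),(.5415,-.104,.115),(.54,-.152,.07))])
k=cv2.resize(im[v-50:v+40,u-50:u+50],(600,540),interpolation=cv2.INTER_CUBIC); cv2.imwrite('pics/c3.png',k);print(u-50,v-50)
go((.5415,-.1040,.235),-86)
```

```text
[ 0.54122128 -0.10471918  0.25761112] [ 0.02741075 -0.24998889 -0.36506277]
[277.73167408 184.04196332] [282.48118104 164.63672335]
[array([278. , 189.1]), array([277.6, 182.4]), array([296.9, 193.2])]
227 134
t 4.65 row [ 0.0001 -0.002   0.0392 -0.0009 -0.0001 -0.0012] q [-0.33 -0.09  1.83  0.    1.4   1.18]
```

View pics/c3.png

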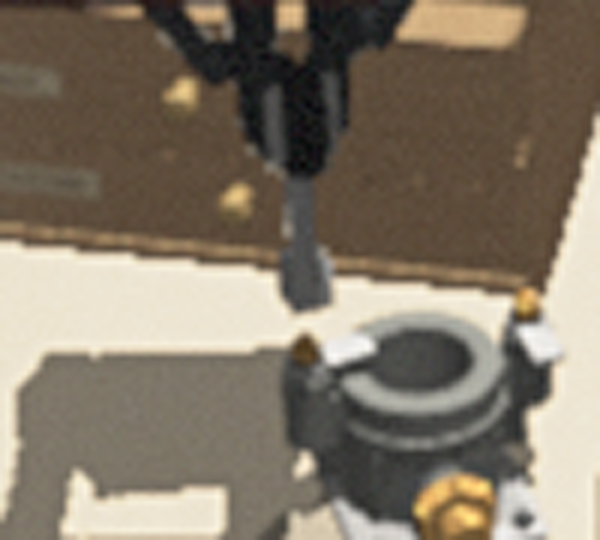

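Emit:
apply_moves(rows=[0, -0.001, 0.01, -0.001, 0, 0, 0, -0.001, 0.015, -0.001, 0, 0, 0, -0.001, 0.02, -0.001, 0, 0, 0, -0.001, 0.025, -0.001, 0, 0, 0, -0.001, 0.03, -0.001, 0, 0, 0, -0.001, 0.034, -0.001, 0, 0, 0, -0.001, 0.038, -0.001, 0, 0, 0, -0.001, 0.038, -0.001, 0, 0])

```text
t: 5.45
tool_pos: [0.5413, -0.1033, 0.2352]
tool_rot: [-3.139, -0.11, 0.001]
contact_force: [-0.0, 0.1, -1.1]
opening: 0.0152
grip_force: 58.8
```

Emit:
apply_moves(rows=[0, 0, 0.004, 0, 0, 0, 0, 0, 0.008, 0, 0, 0, 0, 0, 0.01, 0, 0, 0, 0, 0, 0.012, 0, 0, 0, 0, 0, 0.012, 0, 0, 0])

```text
t: 5.95
tool_pos: [0.5414, -0.1034, 0.2282]
tool_rot: [-3.14, -0.109, 0.0]
contact_force: [1.5, 0.5, -0.5]
opening: 0.0154
grip_force: 58.8
```

Emit:
apply_moves(rows=[0, 0, 0, 0, 0, -0.07, 0, 0, 0, 0, 0, -0.14, 0, 0, 0, 0, 0, -0.21, 0, 0, 0, 0, 0, -0.28, 0, 0, 0, 0, 0, -0.35, 0, 0, 0, 0, 0, -0.42, 0, 0, 0, 0, 0, -0.49, 0, 0, 0, 0, 0, -0.56, 0, 0, 0, 0, 0, -0.63, 0, 0, 0, 0, 0, -0.7, 0, 0, 0, 0, 0, -0.77, 0, 0, 0, 0, 0, -0.84, 0, 0, 0, 0, 0, -0.91, 0, 0, 0, 0, 0, -0.98, 0, 0, 0, 0, 0, -0.98, 0, 0, 0, 0, 0, -0.98])

```text
t: 7.55
tool_pos: [0.5416, -0.1031, 0.2285]
tool_rot: [-2.181, -2.261, -0.002]
contact_force: [0.8, 2.2, -1.3]
opening: 0.0155
grip_force: 59.0
```

Run:
```python
from h import *
o=ctrl.get_obs(); print(o['tool_pos'],o['contact_force'],o['wrist_torque'],o['opening'])
im,d=snap('scene','s2'); k=cv2.resize(im[134:224,227:327],(600,540),interpolation=cv2.INTER_CUBIC); cv2.imwrite('pics/c4.png',k)
go((.5415,-.104,.2282),8)
```

```text
[ 0.54164704 -0.10308783  0.22852524] [ 0.81797666  2.15671346 -1.3323983 ] [ 0.45529543 -0.15728071  0.03488507] 0.015527674466051852
t 7.6 row [-0.0015 -0.0003  0.0005  0.0004 -0.0005 -0.0657] q [-0.32 -0.06  1.86  0.    1.35 -0.36]
```

View pics/c4.png

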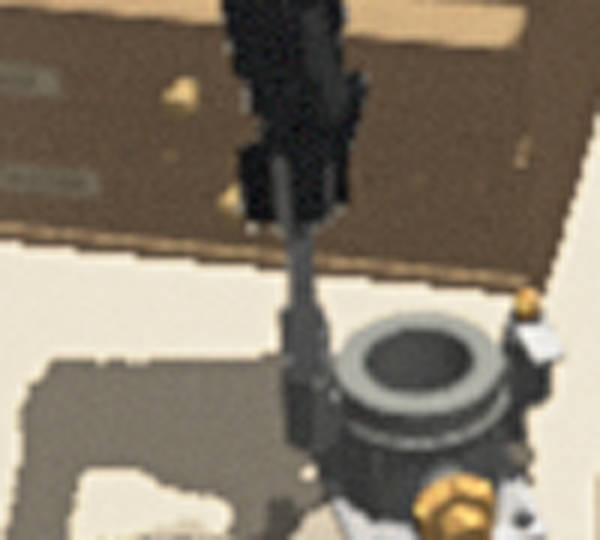

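Emit:
apply_moves(rows=[0, 0, 0, 0, 0, -0.035, 0, 0, 0, 0, 0, -0.07, 0, 0, 0, 0, 0, -0.07, 0, 0, 0, 0, 0, -0.07, 0, 0, 0, 0, 0, -0.03, 0, 0, 0, 0, 0, 0.04, 0, 0, 0, 0, 0, 0.04, 0, 0, -0.01, 0, 0, 0.04, 0, 0, -0.025, 0, 0, 0.04, 0, 0, -0.05, 0, 0, 0.04, 0, 0, -0.09, 0, 0, 0.04, 0, 0, -0.09, 0, 0, 0.04])

```text
t: 8.8
tool_pos: [0.5434, -0.1043, 0.2882]
tool_rot: [2.242, 2.189, 0.006]
contact_force: [1.4, -0.5, -0.1]
opening: 0.0151
grip_force: 59.1
```

Run:
```python
from h import *
o=ctrl.get_obs(); print(o['tool_pos'],o['contact_force'],o['opening'])
go((.4803,-.4308,.286),-74.7)
```

```text
[ 0.54335133 -0.10425269  0.2881613 ] [ 1.3827876  -0.52908097 -0.09269933] 0.015115328937166108
t 8.8 row [-0.5466 -0.0919  0.0046  0.006  -0.0016  0.8146] q [-0.32 -0.11  1.8  -0.    1.44 -0.3 ]
```

Emit:
apply_moves(rows=[-0.06, -0.01, 0.004, 0.001, 0, 0.09, -0.12, -0.02, 0.004, 0.002, 0, 0.18, -0.19, -0.03, 0.004, 0.003, 0, 0.27, -0.26, -0.04, 0.004, 0.004, 0, 0.36, -0.32, -0.05, 0.004, 0.005, 0, 0.45, -0.38, -0.06, 0.004, 0.006, 0, 0.54, -0.44, -0.07, 0.004, 0.006, -0.001, 0.63, -0.5, -0.08, 0.004, 0.006, -0.002, 0.72, -0.547, -0.092, 0.004, 0.006, -0.002, 0.815, -0.547, -0.092, 0.004, 0.006, -0.002, 0.815, -0.547, -0.092, 0.004, 0.006, -0.002, 0.815, -0.547, -0.092, 0.004, 0.006, -0.002, 0.815])

```text
t: 10.0
tool_pos: [0.4785, -0.4293, 0.2798]
tool_rot: [-3.109, -0.419, 0.013]
contact_force: [0.4, -0.1, -1.3]
opening: 0.0151
grip_force: 59.1
```

Run:
```python
from h import *
o=ctrl.get_obs(); print(o['tool_pos'],o['contact_force'],o['opening'])
go((.4803,-.4308,.20),-74.7)
im,d=snap('scene','s3'); c=proj('scene',(.4803,-.4308,.14)); print(c); u,v=map(int,c)
k=cv2.resize(im[v-40:v+50,u-50:u+50],(600,540),interpolation=cv2.INTER_CUBIC); cv2.imwrite('pics/c5.png',k)
```

```text
[ 0.47846573 -0.42932779  0.27979534] [ 0.4293827  -0.11398073 -1.34054832] 0.01512466408100967
t 10.0 row [ 0.0033  0.004   0.1329 -0.0038  0.0049  0.0005] q [-0.85  0.11  1.59 -0.    1.45  0.46]
[409.16153779 161.29001544]
```

View pics/c5.png

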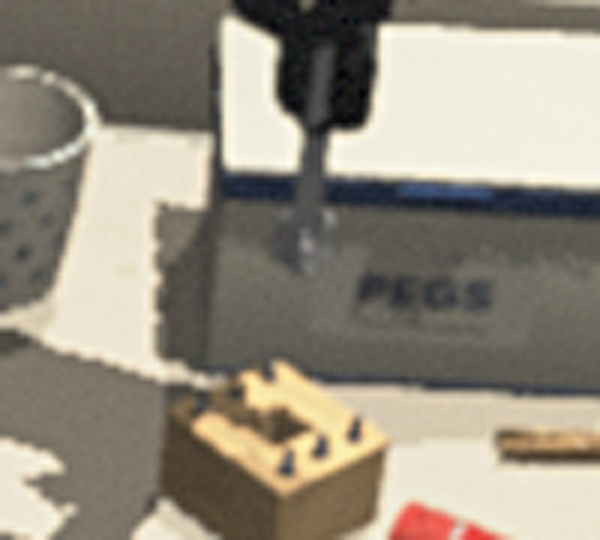

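Run:
```python
from h import *
f=lambda X:((proj('scene',X)-[359,121])*6).round(0)
print(f((.4785,-.4293,.134)),f((.4785,-.4293,.206)),f((.4803,-.4308,.046)), f((.477,-.427,.046)))
```

```text
[298. 257.] [318. 109.] [277. 421.] [273. 427.]
```

Emit:
apply_moves(rows=[0.003, 0.004, 0.03, -0.004, 0.005, 0, 0.003, 0.004, 0.07, -0.004, 0.005, 0, 0.003, 0.004, 0.11, -0.004, 0.005, 0, 0.003, 0.004, 0.125, -0.004, 0.005, 0, 0.003, 0.004, 0.125, -0.004, 0.005, 0, 0.003, 0.004, 0.125, -0.004, 0.005, 0])

```text
t: 10.65
tool_pos: [0.4806, -0.4317, 0.2062]
tool_rot: [3.112, 0.418, 0.002]
contact_force: [0.2, 0.1, -0.3]
opening: 0.0146
grip_force: 59.1
```

Run:
```python
from h import *
go((.4803,-.4308,.190),-74.7)
im,d=snap('scene','s4'); u,v=409,171
k=cv2.resize(im[v-25:v+35,u-40:u+40],(800,600),interpolation=cv2.INTER_CUBIC); cv2.imwrite('pics/c6.png',k)
f=lambda X:((proj('scene',X)-[u-40,v-25])*10).round(0)
o=ctrl.get_obs();p=o['tool_pos'];print(p,f(p-[0,0,.1455]),f((.4803,-.4308,.046)))
```

```text
t 10.65 row [-0.0001 -0.0016  0.0269  0.0014 -0.0006 -0.    ] q [-0.85  0.18  1.65 -0.    1.32  0.46]
[ 0.48075961 -0.43206612  0.20689146] [371. 402.] [361. 451.]
```

View pics/c6.png

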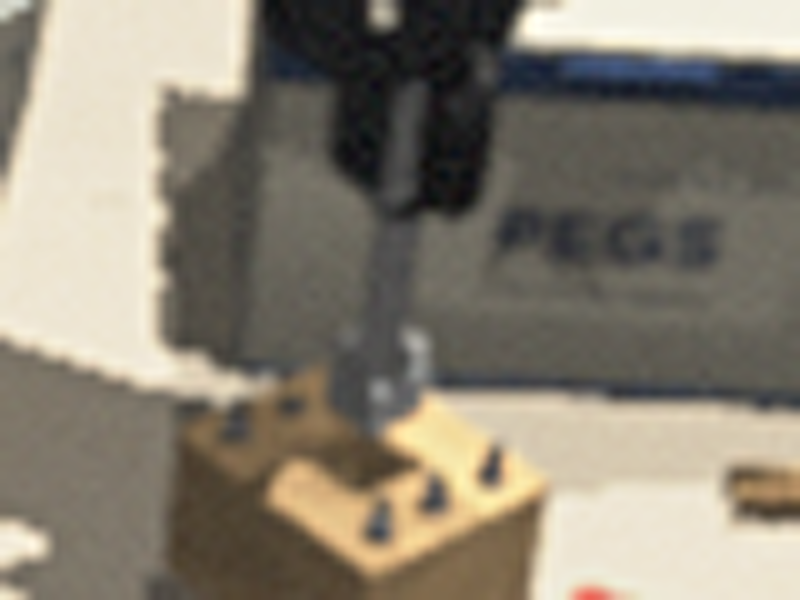

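Emit:
apply_moves(rows=[0, -0.002, 0.01, 0, 0, 0, 0, -0.002, 0.02, 0, 0, 0, 0, -0.002, 0.028, 0, 0, 0, 0, -0.002, 0.036, 0, 0, 0, 0, -0.002, 0.036, 0, 0, 0])

```text
t: 11.2
tool_pos: [0.4792, -0.4302, 0.182]
tool_rot: [-3.113, -0.417, 0.001]
contact_force: [0.5, 0.0, -0.4]
opening: 0.0154
grip_force: 59.1
```

Emit:
apply_moves(rows=[0.001, 0.001, 0.01, 0, 0, 0, 0.001, 0.001, 0.02, 0, 0, 0, 0.001, 0.001, 0.03, 0, 0, 0, 0.001, 0.001, 0.04, 0, 0, 0, 0.001, 0.001, 0.047, 0, 0, 0, 0.001, 0.001, 0.047, 0, 0, 0, 0.001, 0.001, 0.047, 0, 0, 0])

```text
t: 11.9
tool_pos: [0.4804, -0.4311, 0.1551]
tool_rot: [3.113, 0.417, 0.001]
contact_force: [0.1, -0.3, -0.0]
opening: 0.0153
grip_force: 59.1
```

Emit:
apply_moves(rows=[0, 0, 0.004, 0, 0, 0, 0, 0, 0.004, 0, 0, 0, 0, 0, 0.004, 0, 0, 0, 0, 0, 0.004, 0, 0, 0, 0, 0, 0.004, 0, 0, 0, 0, 0, 0.004, 0, 0, 0, 0, 0, 0.004, 0, 0, 0, 0, 0, 0.004, 0, 0, 0, 0, 0, -0.03, 0, 0, 0, 0, 0, -0.08, 0, 0, 0, 0, 0, -0.13, 0, 0, 0, 0, 0, -0.18, 0, 0, 0, 0, 0, -0.18, 0, 0, 0], grip=1)

```text
t: 13.2
tool_pos: [0.482, -0.4327, 0.2696]
tool_rot: [3.104, 0.416, 0.01]
contact_force: [-0.3, -0.6, -0.4]
opening: 0.0857
grip_force: 0.0
```

Run:
```python
from h import *
go((.5035,.086,.24),0); go((.5035,.086,.13),0)
```

```text
t 13.2 row [ 0.2618 -0.8251  0.0422  0.0076  0.0016 -0.8306] q [-0.85  0.12  1.6  -0.    1.41  0.46]
t 13.2 row [ 0.2609 -0.8269  0.2255  0.0076  0.0016 -0.8306] q [-0.85  0.12  1.6  -0.    1.41  0.46]
```

Emit:
apply_moves(rows=[0.02, -0.08, 0.0, 0.001, 0, -0.08, 0.05, -0.16, 0.0, 0.002, 0, -0.16, 0.07, -0.24, 0.01, 0.003, 0, -0.24, 0.1, -0.32, 0.02, 0.004, 0, -0.33, 0.13, -0.4, 0.03, 0.005, 0.001, -0.41, 0.15, -0.48, 0.03, 0.006, 0.001, -0.49, 0.18, -0.56, 0.03, 0.007, 0.001, -0.57, 0.21, -0.65, 0.04, 0.008, 0.002, -0.66, 0.24, -0.74, 0.04, 0.008, 0.002, -0.75, 0.262, -0.825, 0.042, 0.008, 0.002, -0.83, 0.262, -0.825, 0.042, 0.008, 0.002, -0.83, 0.262, -0.825, 0.042, 0.008, 0.002, -0.83, 0.262, -0.825, 0.042, 0.008, 0.002, -0.83])

```text
t: 14.5
tool_pos: [0.5016, 0.088, 0.2368]
tool_rot: [-2.213, -2.213, 0.0]
contact_force: [0.2, 0.5, -0.3]
opening: 0.0855
grip_force: 0.0
```

Run:
```python
from h import *
go((.5035,.086,.13),0)
im,d=snap('scene','s5'); im2,d2=snap('top','top5')
# key in block and dog check from depth
for n,I,D in(('scene',im,d),('top',im2,d2)):
    P=pts(n,D); z=P[...,2]
    def rect(nm,m):
        p=P[m]
        if len(p)>4: r=cv2.minAreaRect((p[:,:2]*1000).astype(np.float32)); print(n,nm,len(p),np.round(r[0],1),np.round(r[1],1),round(r[2],1),np.median(p[:,2]).round(4))
    near=lambda x,y,r:(D>0)&(np.hypot(P[...,0]-x,P[...,1]-y)<r)
    rect('key',near(.48,-.43,.04)&(z>.108)&(z<.125))
    rect('dogL',near(.542,-.104,.035)&(z>.0765)&(z<.084)&(I.min(-1)>120))
    rect('dogR',near(.537,-.2,.035)&(z>.0765)&(z<.084)&(I.min(-1)>120))
    rect('cart',near(.503,.086,.03)&(z>.089)&(z<.095)&(I.min(-1)>100))
k=np.hstack([cv2.resize(im2[135:210,270:345],(400,400)),cv2.resize(im[150:225,390:465][:75],(400,400))]); cv2.imwrite('pics/c7.png',k)
```

```text
t 14.5 row [-0.0047  0.0047  0.1779 -0.0052 -0.005   0.    ] q [ 0.02 -0.17  1.94  0.01  1.38  0.02]
scene key 83 [ 477.8 -430. ] [45.3 17.9] 14.0 0.1135
scene dogL 33 [ 549.8 -104. ] [20.4 36.3] 68.0 0.0808
scene dogR 38 [ 525.7 -195.7] [19.2 34.1] 85.1 0.0816
scene cart 108 [502.6  87.8] [30.9 31.3] 55.2 0.0926
top key 173 [ 480.7 -432.8] [45.  16.5] 13.0 0.114
top dogL 63 [ 552. -106.] [14.3 37.2] 81.6 0.0818
top dogR 77 [ 528.2 -200.8] [14.5 38.7] 84.4 0.082
top cart 107 [504.8  84.8] [28.  26.2] 45.7 0.0924
```

View pics/c7.png

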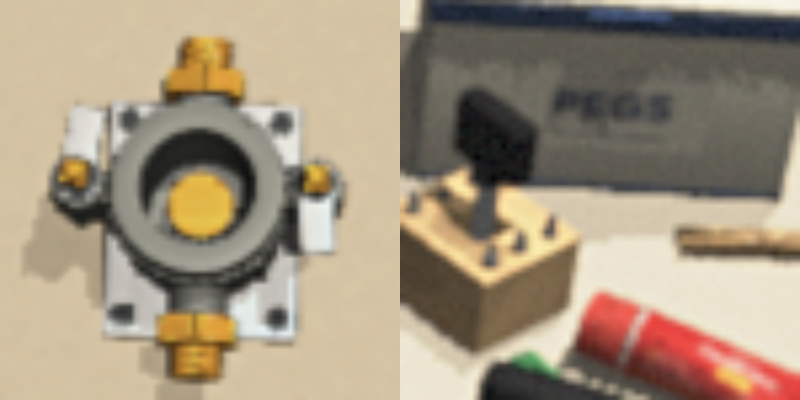

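Emit:
apply_moves(rows=[-0.003, 0.003, 0.04, -0.005, -0.005, 0, -0.003, 0.003, 0.09, -0.005, -0.005, 0, -0.003, 0.003, 0.14, -0.005, -0.005, 0, -0.003, 0.003, 0.17, -0.005, -0.005, 0, -0.003, 0.003, 0.178, -0.005, -0.005, 0, -0.003, 0.003, 0.178, -0.005, -0.005, 0, -0.003, 0.003, 0.178, -0.005, -0.005, 0, -0.003, 0.003, 0.178, -0.005, -0.005, 0])

```text
t: 15.4
tool_pos: [0.504, 0.0868, 0.1324]
tool_rot: [2.221, 2.218, 0.005]
contact_force: [0.5, 0.1, -0.0]
opening: 0.085
grip_force: 0.0
```

Emit:
apply_moves(rows=[0, 0, 0, 0, 0, 0, 0, 0, 0, 0, 0, 0, 0, 0, 0, 0, 0, 0, 0, 0, 0, 0, 0, 0, 0, 0, 0, 0, 0, 0, 0, 0, 0, 0, 0, 0, 0, 0, 0, 0, 0, 0, 0, 0, 0, 0, 0, 0, 0, 0, 0, 0, 0, 0], grip=0, grip_force=90)

```text
t: 16.3
tool_pos: [0.5034, 0.0871, 0.1313]
tool_rot: [2.222, 2.22, 0.003]
contact_force: [0.2, -0.6, 4.6]
opening: 0.0314
grip_force: 89.4
```

Emit:
apply_moves(rows=[0, 0, -0.03, 0, 0, 0, 0, 0, -0.08, 0, 0, 0, 0, 0, -0.14, 0, 0, 0, 0, 0, -0.19, 0, 0, 0, 0, 0, -0.2, 0, 0, 0, 0, 0, -0.2, 0, 0, 0])

```text
t: 16.9
tool_pos: [0.5028, 0.087, 0.2506]
tool_rot: [2.222, 2.22, 0.002]
contact_force: [-0.6, -0.6, -1.8]
opening: 0.031
grip_force: 89.3
```

Run:
```python
from h import *
go((.5390,-.1505,.245),0)
```

```text
t 16.9 row [-0.3957  0.0607  0.0091  0.0008 -0.0004 -0.0006] q [ 0.03 -0.19  1.93  0.    1.4   0.03]
```

Emit:
apply_moves(rows=[-0.07, 0.01, 0.0, 0.001, 0, 0, -0.15, 0.02, 0.0, 0.001, 0, 0, -0.23, 0.035, 0.0, 0.001, 0, 0, -0.3, 0.045, 0.0, 0.001, 0, 0, -0.36, 0.055, 0.005, 0.001, 0, 0, -0.396, 0.061, 0.009, 0.001, 0, 0, -0.396, 0.061, 0.009, 0.001, 0, 0, -0.396, 0.061, 0.009, 0.001, 0, 0, -0.396, 0.061, 0.009, 0.001, 0, 0, -0.396, 0.061, 0.009, 0.001, 0, 0])

```text
t: 17.9
tool_pos: [0.539, -0.1495, 0.2446]
tool_rot: [-2.219, -2.221, 0.0]
contact_force: [0.2, 0.2, -0.9]
opening: 0.0313
grip_force: 89.3
```

Run:
```python
from h import *
go((.5390,-.1505,.215),0)
im,d=snap('scene','s6'); u,v=297,190
k=cv2.resize(im[v-60:v+30,u-60:u+60],(800,600),interpolation=cv2.INTER_CUBIC); cv2.imwrite('pics/c8.png',k)
s=800/120; f=lambda X:((proj('scene',X)-[u-60,v-60])*s).round(0)
p=ctrl.get_obs()['tool_pos']; print(p,f(p-[0,0,.1313]),f(p-[0,0,.1313-.046]),f((.5385,-.151,.07)))
```

```text
t 17.9 row [-0.0018  0.0001  0.0493 -0.001  -0.0008  0.0004] q [-0.4  -0.06  1.82  0.    1.38 -0.4 ]
[ 0.5391021  -0.14955742  0.24491073] [390. 331.] [387. 228.] [398. 424.]
```

View pics/c8.png

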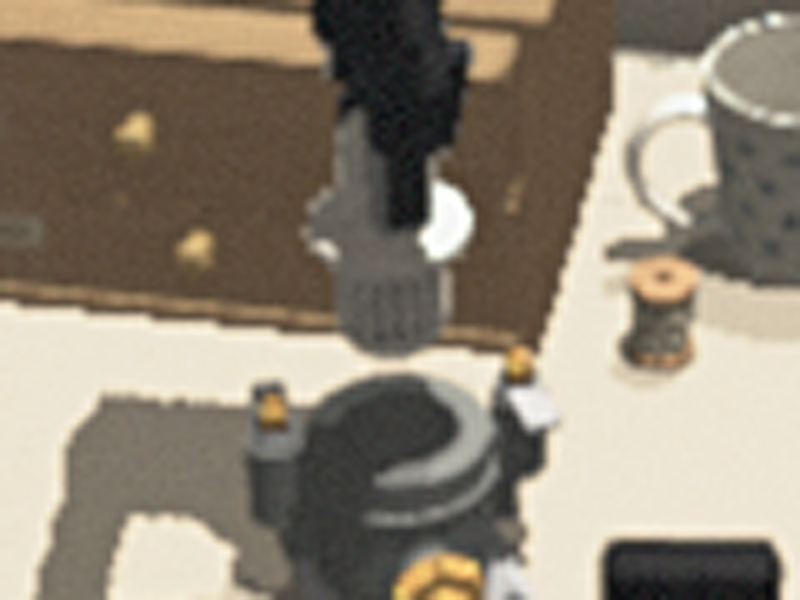

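Emit:
apply_moves(rows=[-0.002, 0, 0.02, -0.001, -0.001, 0, -0.002, 0, 0.045, -0.001, -0.001, 0, -0.002, 0, 0.06, -0.001, -0.001, 0, -0.002, 0, 0.07, -0.001, -0.001, 0, -0.002, 0, 0.08, -0.001, -0.001, 0, -0.002, 0, 0.09, -0.001, -0.001, 0, -0.002, 0, 0.09, -0.001, -0.001, 0])

```text
t: 18.65
tool_pos: [0.5388, -0.1517, 0.1902]
tool_rot: [-2.222, -2.22, 0.001]
contact_force: [-1.7, 0.4, -2.0]
opening: 0.0312
grip_force: 89.3
```

Emit:
apply_moves(rows=[0, 0, 0.01, 0, 0, 0, 0, 0, 0.02, 0, 0, 0, 0, 0, 0.03, 0, 0, 0, 0, 0, 0.035, 0, 0, 0, 0, 0, 0.035, 0, 0, 0, 0, 0, 0.035, 0, 0, 0])

```text
t: 19.25
tool_pos: [0.5393, -0.1519, 0.1702]
tool_rot: [2.222, 2.219, 0.0]
contact_force: [-1.0, -0.4, -0.9]
opening: 0.031
grip_force: 89.3
```

Now into the valve, slowly.

Emit:
apply_moves(rows=[0, 0, 0.004, 0, 0, 0, 0, 0, 0.008, 0, 0, 0, 0, 0, 0.012, 0, 0, 0, 0, 0, 0.016, 0, 0, 0, 0, 0, 0.019, 0, 0, 0, 0, 0, 0.019, 0, 0, 0, 0, 0, 0.019, 0, 0, 0])

```text
t: 19.95
tool_pos: [0.5396, -0.1521, 0.1604]
tool_rot: [2.221, 2.219, -0.0]
contact_force: [-2.9, 1.1, 6.9]
opening: 0.0314
grip_force: 90.1
```

Emit:
apply_moves(rows=[0, 0, 0.003, 0, 0, 0, 0, 0, 0.006, 0, 0, 0, 0, 0, 0.007, 0, 0, 0, 0, 0, 0.007, 0, 0, 0, 0, 0, 0.007, 0, 0, 0])

```text
t: 20.45
tool_pos: [0.5396, -0.1521, 0.1567]
tool_rot: [2.221, 2.219, -0.001]
contact_force: [-4.1, 1.8, 9.9]
opening: 0.0311
grip_force: 90.4
```

Emit:
apply_moves(rows=[0, 0, 0.001, 0, 0, 0, 0, 0, 0.002, 0, 0, 0, 0, 0, 0.002, 0, 0, 0, 0, 0, 0.002, 0, 0, 0])

```text
t: 20.85
tool_pos: [0.5397, -0.1521, 0.1557]
tool_rot: [2.221, 2.219, -0.001]
contact_force: [-4.5, 1.8, 11.1]
opening: 0.031
grip_force: 90.4
```

Emit:
apply_moves(rows=[0, 0, 0.001, 0, 0, 0, 0, 0, 0.001, 0, 0, 0, 0, 0, 0.001, 0, 0, 0])

```text
t: 21.15
tool_pos: [0.5397, -0.1522, 0.1553]
tool_rot: [2.221, 2.219, -0.0]
contact_force: [-4.4, 1.6, 11.3]
opening: 0.0312
grip_force: 90.7
```

Emit:
apply_moves(rows=[0, 0, 0.001, 0, 0, 0, 0, 0, 0.001, 0, 0, 0, 0, 0, 0.001, 0, 0, 0])

```text
t: 21.45
tool_pos: [0.5398, -0.1522, 0.1553]
tool_rot: [2.221, 2.22, -0.001]
contact_force: [-6.3, 2.9, 14.6]
opening: 0.0312
grip_force: 90.9
```

Emit:
apply_moves(rows=[0, 0, 0.001, 0, 0, 0, 0, 0, 0.001, 0, 0, 0, 0, 0, 0.001, 0, 0, 0])

```text
t: 21.75
tool_pos: [0.5398, -0.1522, 0.1553]
tool_rot: [2.221, 2.22, -0.001]
contact_force: [-7.5, 2.1, 17.9]
opening: 0.0315
grip_force: 91.2
```

Run:
```python
from h import *
o=ctrl.get_obs(); print(o['tool_pos'],o['contact_force'],o['wrist_torque'],Ro.from_rotvec(o['tool_rot']).as_matrix()[:,2])
im,d=snap('scene','s7'); P=pts('scene',d)
m=(d>0)&(np.hypot(P[...,0]-.5395,P[...,1]+.1515)<.03)&(abs(P[...,2]-.076)<.005)&(im.min(-1)>60)
p=P[m]; A=np.c_[p[:,:2]-[.5395,-.1515],np.ones(len(p))]; print(len(p),np.linalg.lstsq(A,p[:,2],rcond=None)[0])
cv2.imwrite('pics/c9.png',cv2.resize(im[130:220,237:357],(800,600),interpolation=cv2.INTER_CUBIC))
```

```text
[ 0.53982466 -0.15218372  0.15525532] [-7.47068144  2.14550621 17.86574513] [ 0.51043006  1.81714782 -0.03261115] [ 5.71627784e-04 -1.31424884e-03 -9.99998973e-01]
162 [0.02366253 0.00145146 0.07677856]
```

View pics/c9.png

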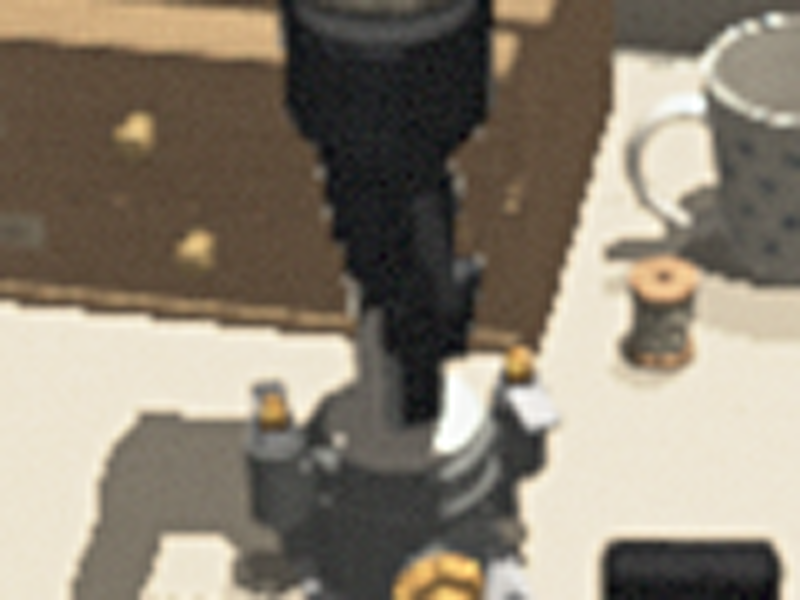

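```bash
python3 -c "
from station import ctrl
print(ctrl.finish_job())"
```

```text
the job is handed in; nothing more can be done
None
```

I handed the job in at about 22 s with the gripper still holding the cartridge down on the rim at about 18 N. I turned the left clamp dog clear (about 1.47 rad), stood the key back in its block and touched none of the other things; the hand-in returned no verdict.

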